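# Put a painted tumbler to dry

## Task

The freshly painted stoneware tumbler still has the fat brush standing in it: take the brush out and stand it, bristles down, in the white brush jar, then set the tumbler down gently and upright on the drying unit's round steel plate, its whole foot on the plate. Then slide the orange heat grip all the way to its end stop at the hot (wide red bar) end, and only then press the green start button fully down and let it go. Do not tip the tumbler or the jar, and leave the closed paint pot, the vase and the tiles where they are.

Things in the scene. Friction and masses are not known exactly. Their poses are not given: they have to be found in the camera images.
- dryer: Grey drying unit fixed to the bench, 170 (x) x 330 (y) x 32 mm high. Origin: centre of its underside; x points away from the robot at yaw 0, y towards the plate end, z up. The round steel plate is on its +y half; a white panel with the heat slide (nearer -x) and start button (nearer +x) is on its -y half.
- plate (a point): Centre of the upper face of the round steel drying plate (diameter 120 mm, 36 mm above the bench) at dryer (0, 90, 36) mm. The axes are the dryer's.
- heat_top (a point): Middle of the top of the orange heat grip, a block 28 (dryer x) x 20 (dryer y) x 40 mm tall, its top 86.5 mm above the bench, on an aluminium track 40 mm wide, 14 mm high, 140 mm long along the dryer's y. At dryer (-35, -40) mm at heat 0; slides to the dryer's -y, away from the plate, past bars growing wider and redder. Its axes: the dryer's turned half round z.
- heat (a joint): Position of the orange heat grip in m: 0 at the cold end stop (next to the plate), 0.09 at the hot end stop (widest, reddest bar). It stays where it is left and takes a few newtons to slide.
- start_top (a point): Middle of the top of the round green start button (36 mm diameter, in a black housing), at about dryer (50, -85) mm. It is pressed straight down, 7 mm of travel, springs back, and takes 5 N to hold fully down.
- start (a joint): Travel of the green start button in m: 0 released, 0.007 fully down.
- tumbler: Open straight stoneware tumbler, grey-brown with a cream band and dark rim, outer diameter 60 mm, 100 mm high, wall 4 mm, inner floor 6 mm above its underside, about 0.25 kg. Origin: centre of its underside, z up to the mouth. It stands on the bench with the brush in it.
- brush: Round fat brush, 180 mm long, about 0.07 kg, standing upright on its flat dark bristles in the tumbler. Origin: centre of the bristle end; z runs along the brush to the handle's end. Bristles 36 mm across up to z = 40 mm, copper ferrule 38 mm across from 40 to 64 mm, then a round pale wooden handle 18 mm across to 179 mm.
- jar: Open white plastic brush jar with a yellow band and blue rim, outer diameter 80 mm, 90 mm high, wall 4 mm, inner floor 6 mm above its underside, about 0.45 kg, empty at the start. Origin: centre of its underside, z up to the mouth.
- paint_pot: Bystander: closed white paint pot with yellow label and blue lid, 72 mm across, 100 mm high. Origin: centre of its underside.
- vase: Bystander: white bisque vase, 96 mm across, 130 mm high. Origin: centre of its underside.
- tile_stack: Bystander: three glaze test tiles stuck in a stack, 75 x 75 x 24 mm. Origin: centre of its underside.

How it is judged:
On the way, in this order (a step that is already met when the one before it is completed fails the run):
1. the brush stands bristles down in the jar, let go (horizontal distance between brush and jar below 0.03 m and z of brush in the frame of jar between 0 and 0.03 m and angle between brush's own z axis and vertical below 0.7 rad and angle between jar's own z axis and vertical below 0.1 rad and contact force between the fingers and brush below 0.1 N), for 0.2 s.
2. the tumbler stands upright with its whole foot on the plate, let go (horizontal distance between tumbler and plate below 0.03 m and z of tumbler in the frame of plate between -0.004 and 0.005 m and angle between tumbler's own z axis and vertical below 0.06 rad and contact force between the fingers and tumbler below 0.1 N), for 0.2 s.
3. the heat grip is at its hot end stop (value of joint heat above 0.086 m), for 0.2 s.
4. the start button is pressed fully down (value of joint start above 0.0052 m), for 0.05 s.
At the end, for the whole second after the job is handed in: Brush in the jar (foot within 30 mm of its axis, under 30 mm above its underside, lean under 0.7 rad), jar upright; tumbler upright (0.06 rad) on the plate within 30 mm of its centre; heat grip within 4 mm of its hot stop; start button up again (under 2 mm); tumbler and brush at rest (horizontal distance between brush and jar below 0.03 m and z of brush in the frame of jar between 0 and 0.03 m and angle between brush's own z axis and vertical below 0.7 rad and angle between jar's own z axis and vertical below 0.1 rad and horizontal distance between tumbler and plate below 0.03 m and z of tumbler in the frame of plate between -0.004 and 0.005 m and angle between tumbler's own z axis and vertical below 0.06 rad and value of joint heat above 0.086 m and value of joint start below 0.002 m and linear speed of tumbler below 0.02 m/s and linear speed of brush below 0.03 m/s); the robot touches nothing.
It fails at once if start was pressed before the heat grip was at its hot end stop (value of joint start above 0.0052 m and value of joint heat below 0.084 m).
It fails at once if the tumbler was tipped (over 0.5 rad) (angle between tumbler's own z axis and vertical above 0.5 rad).
It fails at once if the tumbler was dropped or knocked (faster than 0.6 m/s out of the fingers, a fall of about 20 mm) (linear speed of tumbler above 0.6 m/s and contact force between the fingers and tumbler below 0.1 N).
It fails at once if the jar was tipped (over 0.5 rad) (angle between jar's own z axis and vertical above 0.5 rad).
It fails at once if a bystander was moved more than 30 mm (distance of any of paint_pot, vase, tile_stack from where it was at the start of the episode above 0.03 m).
It also fails if it takes over 72 s, if anything falls off the work surface, if the arm or the gripper's body presses on something with over 40 N, if the wrist force passes 120 N, or if a joint passes its speed limit or range.

## Robot

A 7-joint arm with a two-finger parallel gripper is mounted at the origin on the work surface. World frame = base frame: x ahead of the robot, y to its left, z up, the work surface at z = 0. Lengths are in m, angles in rad, forces in N, time in s.
With the tool pointing down it reaches from about 0.425 to 0.925 m from the base axis. Payload 6.8 kg.
Tool frame: the origin (TCP) lies at the very end of the fingers, on their centre line; the grasp point (between the pads) lies 19 mm behind it; y points along the fingers, x is the direction in which the jaws open and shut, and the axes are right-handed (so a half turn about y gives the same grasp; the last joint's range is limited). The gripper opens to 85 mm and grips with 20 to 120 N. Pads are 22 mm wide; open, the fingers measure 114 mm over their backs; the gripper's body (76 mm by 85 mm) begins 54 mm behind the grasp point. The pads swing forward as they close: fully open they stand 13 mm farther back than shut.
Start: joints at [-1.298, 0.477, 0.022, 1.555, -0.011, 1.109, -0.083], TCP at [0.251, 0.627, 0.231] pointing down, gripper open.
Joint ranges: [-2.96, 2.96], [-0.34, 2.1], [-1.41, 1.46], [0.24, 2.44], [-1.37, 4.51], [0.17, 1.92], [-2.96, 2.96]. Speed limits (rad/s): [2.39, 2.39, 3.14, 3.14, 3.14, 3.14, 3.14].

## Interface

Orientations are given as a 3x3 rotation matrix whose columns are the frame's x, y, z axes.
In Python, from station import arm, viewer gives the robot as it stands.
- The arm moves only by the tool send_rows, never from a script. Its argument "commands" is a list of rows, each a list of 6 numbers: the shift along the tool's x, y, z as a fraction of full scale, then the turn, a rotation vector about the tool's x, y, z as a fraction of full scale. In form: [[x, y, z, rx, ry, rz], ...]. A call has 1 to 8 rows; each row is the pose to reach, as a shift and turn from the pose measured when the call began, along the tool's axes at that moment; what a row does not reach only later rows make up. Full scale, the value 1, is 0.08 m for a shift and pi/2 rad for a turn. A row lasts 1/12 s, in which the tool goes at most 41.7 mm and 7.16 degrees, less where a joint would pass 70% of its speed; a pose out of reach is approached as far as the arm can. A call with a number of a shift or a turn outside -1 to 1 is refused whole. A call with a gripper value outside its range is refused whole. "grip" is the closure, from -1 (fully open) to 1 (shut), set as the call begins (left out, the last holds). The fingers move at their own pace and stop on an object; "squeeze" is the grip in N (left out, the last holds). Time passes only in rows, so rows that repeat a pose let the fingers close. It gives the time, the measured TCP pose, the force and the opening at its end, in the units of the state.
- arm.read_state(): the state, without advancing time (a new reading comes with each control period).
- viewer.camera(name): name is "scene" or "side" or "wrist"; returns a dict with "frame" (420x560x3 uint8, blue, green, red), "fov_y" (degrees; the focal length in pixels is half the picture's height over the tangent of half this angle, whatever the lens; pixels are square), "cx", "cy" (the principal point, pixels), "dist_coeffs" ([k1, k2, p1, p2, k3] as OpenCV has them; the pictures are not rectified), "camera_from_world" (4x4, takes a point from world to camera coordinates); the wrist camera has in their place "mount" (4x4, takes a point from camera to tool coordinates, whose origin is the TCP and whose axes are the tool frame's). Camera axes: x right, y up, looking along -z (the intrinsics and any distortion apply to the point x, -y, -z); pixel columns grow to the right and rows downward; lengths in m; the calibration is good to about 2 mm. A picture is of the moment at which its call begins: read the wrist's pose just before it. There is no depth.
- arm.job_done(): hands the job in, once; it reports no verdict.
The state is a dict: "time_s": time; "q": joint angles; "qvel": joint speeds; "effort": joint torques, N m; "tool_pos": TCP position; "orientation": TCP orientation; "force": force on the tool from outside, world axes, zero at the start; "torque": the same for the moment, N m; "gripper_width": finger opening in m.
Only numpy, scipy, OpenCV 4.12 (cv2) and the standard library are available. Lean on these libraries where they do the work, as an engineer would, in place of code of your own. Each camera call takes 0.05 s, during which the arm holds its last target. There are 200 camera calls.

## Working session

There is one attempt and no reset: what is moved stays moved. The work goes in short steps, Python scripts to look and compute and a tool call to move; the robot and the scene stay as the last step left them, time stands still between calls to the robot, and variables do not carry over. Pictures are saved under pics/ and viewed, about 8 in all and at most 12, crops included, and the job is handed in when it is done.

Besides the shell and the picture viewer there is one more tool, called as name(argument=value, ...), one argument or row to a line, values as JSON. send_rows: Moves the arm, as the interface text tells. Its arguments: {"type":"object","properties":{"commands":{"type":"array","items":{"type":"array","items":{"type":"number","minimum":-1,"maximum":1}}},"grip":{"type":"number"},"squeeze":{"type":"number"}},"required":["commands"]}

```bash
mkdir -p pics; ls; python3 - <<'E'
from station import arm, viewer
import cv2,numpy as np
np.set_printoptions(precision=4,suppress=True)
s=arm.read_state(); print(s['time_s'],s['tool_pos'],s['orientation'],s['gripper_width'])
for n in ['scene','side']:
    c=viewer.camera(n); cv2.imwrite(f'pics/{n}0.png',c['frame']); print(n,c['fov_y'],c['cx'],c['cy'],c['dist_coeffs'],np.array(c['camera_from_world']))
E
```

```text
pics
0.0 [0.2506 0.6261 0.2303] [[ 0.3716 -0.0005 -0.9284]
 [ 0.9284 -0.0017  0.3716]
 [-0.0018 -1.     -0.0001]] 0.08514322803461724
scene 51.78817702474872 287.56754745917834 207.83263133123268 [0.0182 0.     0.     0.     0.    ] [[-0.064   0.9979 -0.0044  0.0315]
 [-0.5392 -0.0308  0.8416  0.2517]
 [ 0.8398  0.0563  0.54   -1.6608]
 [ 0.      0.      0.      1.    ]]
side 46.29187747443109 278.4474263858175 204.80788521652073 [0.0047 0.     0.     0.     0.    ] [[ 0.9762 -0.2165 -0.0085 -0.5848]
 [ 0.1453  0.6248  0.7671 -0.1797]
 [-0.1608 -0.7501  0.6414 -1.1424]
 [ 0.      0.      0.      1.    ]]
```

View pics/scene0.png

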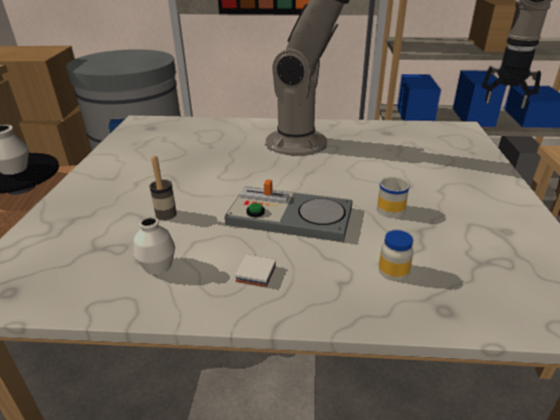

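View pics/side0.png

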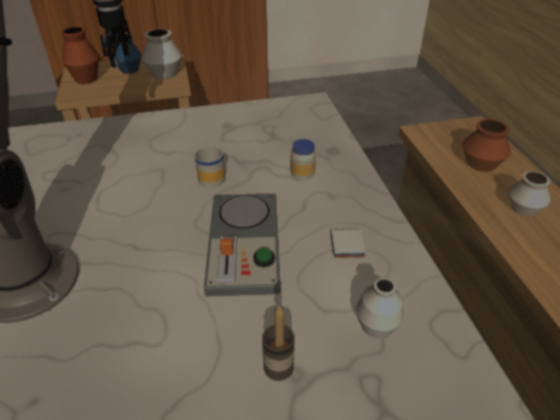

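The scene view shows the tumbler with brush at (163,200), the dryer around (290,212), the jar at (393,197), the pot at (397,255), the vase at (154,245) and the tiles at (256,270). In the side view the tumbler is at (279,350), the jar at (210,168), the green button at (264,257), the orange grip at (227,245) and the plate at (245,211).

```bash
cat > h.py <<'E'
from station import arm, viewer
import cv2, numpy as np
np.set_printoptions(precision=4,suppress=True)
def K(c):
    f=c['frame'].shape[0]/2/np.tan(np.radians(c['fov_y'])/2)
    return np.array([[f,0,c['cx']],[0,f,c['cy']],[0,0,1.]])
def cam(n):
    s=arm.read_state(); c=viewer.camera(n)
    if n=='wrist':
        T=np.eye(4); T[:3,:3]=s['orientation']; T[:3,3]=s['tool_pos']
        W=T@np.array(c['mount'])
    else: W=np.linalg.inv(np.array(c['camera_from_world']))
    c['W']=W; return c
def ray(c,u,v):
    p=cv2.undistortPoints(np.array([[[u,v]]],float),K(c),np.array(c['dist_coeffs'],float))[0,0]
    d=c['W'][:3,:3]@np.array([p[0],-p[1],-1]); return c['W'][:3,3],d/np.linalg.norm(d)
def plane(c,u,v,z):
    o,d=ray(c,u,v); return o+d*(z-o[2])/d[2]
def tri(c1,p1,c2,p2):
    A=np.zeros((3,3));b=np.zeros(3);R=[ray(c1,*p1),ray(c2,*p2)]
    for o,d in R:
        M=np.eye(3)-np.outer(d,d);A+=M;b+=M@o
    x=np.linalg.solve(A,b); return x,[np.linalg.norm((np.eye(3)-np.outer(d,d))@(x-o)) for o,d in R]
def proj(c,P):
    V=np.linalg.inv(c['W']); q=V[:3,:3]@np.array(P,float)+V[:3,3]; q=np.array([[q[0],-q[1],-q[2]]])
    return cv2.projectPoints(q,np.zeros(3),np.zeros(3),K(c),np.array(c['dist_coeffs'],float))[0][0,0]
def blobs(c,lo,hi,amin=15,roi=None):
    m=cv2.inRange(cv2.cvtColor(c['frame'],cv2.COLOR_BGR2HSV),lo,hi)
    if roi:
        z=np.zeros_like(m);x0,y0,x1,y1=roi;z[y0:y1,x0:x1]=m[y0:y1,x0:x1];m=z
    n,l,st,ce=cv2.connectedComponentsWithStats(m)
    return [(tuple(np.round(ce[i],1)),st[i].tolist()) for i in range(1,n) if st[i,4]>=amin]
E
python3 - <<'E'
from h import *
a=cam('scene');b=cam('side')
R={'a':(130,140,450,300),'b':(180,130,420,390)}
for n,c in (('a',a),('b',b)):
    for nm,lo,hi in (('green',(45,80,30),(85,255,255)),('orange',(3,170,150),(14,255,255)),('yellow',(15,150,120),(25,255,255)),('blue',(105,120,50),(125,255,255)),('wood',(8,80,100),(20,190,255)),('dark',(0,0,0),(179,120,75))):
        print(n,nm,blobs(c,lo,hi,15,R[n]))
# first guesses
print('tumbler rim scene/side',plane(a,162,185,.1),plane(b,279,336,.1))
print('brush top',tri(a,(155,157),b,(280,306)))
print('jar rim',plane(a,394,185,.09),plane(b,210,157,.09))
print('pot lid',plane(a,398,240,.1),plane(b,304,147,.1))
print('plate',plane(a,322,211,.036),plane(b,245,211,.036))
print('green',tri(a,(256,208),b,(264,256)))
print('dryer corners',plane(a,238,192,.032),plane(a,353,196,.032),plane(a,227,225,.032),plane(a,348,230,.032))
print('vase',plane(a,150,224,.13),plane(b,385,286,.13),'tile',plane(a,257,268,.024))
cv2.imwrite('pics/crop0.png',cv2.resize(np.hstack([a['frame'][140:280,140:420],b['frame'][180:320,190:330]]),None,fx=1.9,fy=1.9,interpolation=cv2.INTER_CUBIC))
E
```

```text
a green [((np.float64(254.9), np.float64(207.9)), [248, 203, 14, 10, 108])]
a orange [((np.float64(267.1), np.float64(182.1)), [264, 180, 7, 5, 24])]
a yellow [((np.float64(390.4), np.float64(205.2)), [378, 196, 27, 16, 251]), ((np.float64(393.3), np.float64(267.7)), [380, 255, 29, 21, 352])]
a blue [((np.float64(393.5), np.float64(191.1)), [381, 187, 27, 7, 57]), ((np.float64(398.4), np.float64(240.3)), [385, 231, 28, 20, 444])]
a wood [((np.float64(156.2), np.float64(171.7)), [151, 155, 11, 35, 197]), ((np.float64(265.9), np.float64(184.6)), [263, 179, 9, 16, 35]), ((np.float64(391.0), np.float64(204.0)), [377, 194, 30, 19, 129]), ((np.float64(394.6), np.float64(266.5)), [379, 253, 33, 25, 155])]
a dark [((np.float64(310.4), np.float64(144.0)), [308, 140, 5, 9, 22]), ((np.float64(320.4), np.float64(144.2)), [313, 140, 14, 12, 111]), ((np.float64(161.9), np.float64(190.1)), [150, 180, 23, 19, 284]), ((np.float64(276.7), np.float64(194.0)), [271, 193, 12, 3, 23]), ((np.float64(291.4), np.float64(200.3)), [289, 197, 5, 7, 24]), ((np.float64(166.5), np.float64(213.1)), [155, 200, 22, 2
[... 1888 characters left out ...]
3.0)), [264, 364, 30, 16, 230])]
tumbler rim scene/side [ 0.5268 -0.341   0.1   ] [ 0.5247 -0.3437  0.1   ]
brush top (array([ 0.5277, -0.3444,  0.1856]), [np.float64(0.0010993244315284632), np.float64(0.0010993244315284628)])
jar rim [0.4734 0.2943 0.09  ] [0.4667 0.2822 0.09  ]
pot lid [0.7414 0.2641 0.1   ] [0.7307 0.2563 0.1   ]
plate [0.5336 0.0976 0.036 ] [0.5312 0.0942 0.036 ]
green (array([ 0.5458, -0.0837,  0.0458]), [np.float64(0.001280643259382684), np.float64(0.0012806432593826514)])
dryer corners [ 0.4383 -0.1507  0.032 ] [0.4421 0.1881 0.032 ] [ 0.6094 -0.1522  0.032 ] [0.6137 0.1645 0.032 ]
vase [ 0.7539 -0.2924  0.13  ] [ 0.7462 -0.2981  0.13  ] tile [ 0.767  -0.0535  0.024 ]
```

View pics/crop0.png

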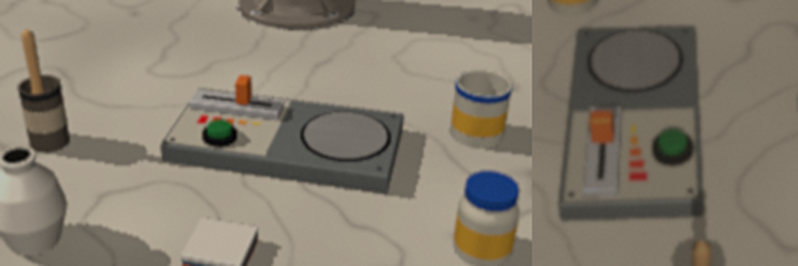

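The crop shows the tumbler upright with the brush, the dryer turned slightly, the slide at its cold end next to the plate, and the red bars at the far end. The two views agree within about 5 mm. I'll start moving and turn the tool so that its x is world x and its z is world y.

send_rows(
  commands=[
    [-0.4, -0.2, -0.4, 0, 0.08, 0],
    [-0.86, -0.5, -0.88, 0, 0.16, 0],
    [-0.86, -0.5, -0.88, 0, 0.24, 0],
    [-0.86, -0.5, -0.88, 0, 0.32, 0],
    [-0.86, -0.5, -0.88, 0, 0.4, 0],
    [-0.86, -0.5, -0.88, 0, 0.48, 0],
    [-0.86, -0.5, -0.88, 0, 0.5, 0],
    [-0.86, -0.5, -0.88, 0, 0.5, 0],
  ],
  grip=-1,
  squeeze=40,
)

```text
time_s: 0.87
tool_pos: [0.2904, 0.5362, 0.2707]
orientation: [[0.92, -0.0, -0.393], [0.393, -0.001, 0.92], [-0.001, -1.0, -0.001]]
force: [-0.2, 0.2, 0.2]
gripper_width: 0.086
```

send_rows(
  commands=[
    [0, 0, 0, 0, 0.08, 0],
    [0, 0, 0, 0, 0.16, 0],
    [0, 0, 0, 0, 0.24, 0],
    [0, 0, 0, 0, 0.258, 0],
    [0, 0, 0, 0, 0.258, 0],
  ],
)

```text
time_s: 1.28
tool_pos: [0.2902, 0.5362, 0.2705]
orientation: [[1.0, -0.0, 0.001], [-0.001, -0.002, 1.0], [-0.0, -1.0, -0.002]]
force: [-0.1, -0.4, -0.6]
gripper_width: 0.0854
```

send_rows(
  commands=[
    [0.5, 0, -0.5, 0, 0, 0],
    [1, 0, -1, 0, 0, 0],
    [1, 0, -1, 0, 0, 0],
  ],
)

```text
time_s: 1.53
tool_pos: [0.3725, 0.4534, 0.2706]
orientation: [[1.0, 0.001, -0.001], [0.001, -0.003, 1.0], [0.001, -1.0, -0.003]]
force: [0.5, 0.0, 0.8]
gripper_width: 0.0853
```

send_rows(
  commands=[
    [0.5, 0, -0.5, 0, 0, 0],
    [1, 0, -1, 0, 0, 0],
    [1, 0, -1, 0, 0, 0],
  ],
)

```text
time_s: 1.78
tool_pos: [0.4546, 0.3706, 0.2711]
orientation: [[1.0, 0.001, -0.002], [0.002, -0.003, 1.0], [0.001, -1.0, -0.003]]
force: [0.3, 0.2, 0.3]
gripper_width: 0.0855
```

send_rows(
  commands=[
    [0.5, 0, -0.5, 0, 0, 0],
    [1, 0, -1, 0, 0, 0],
    [1, 0, -1, 0, 0, 0],
  ],
)

```text
time_s: 2.03
tool_pos: [0.5368, 0.2876, 0.2717]
orientation: [[1.0, 0.002, -0.003], [0.003, -0.004, 1.0], [0.002, -1.0, -0.004]]
force: [0.4, 0.9, 0.0]
gripper_width: 0.0857
```

send_rows(
  commands=[
    [0, 0, -0.5, 0, 0, 0],
    [0, 0, -1, 0, 0, 0],
    [0, 0, -1, 0, 0, 0],
  ],
)

```text
time_s: 2.28
tool_pos: [0.5385, 0.1968, 0.2723]
orientation: [[1.0, 0.002, 0.007], [-0.007, -0.008, 1.0], [0.003, -1.0, -0.008]]
force: [1.0, -1.3, -0.2]
gripper_width: 0.0856
```

send_rows(
  commands=[
    [0, 0, -0.5, 0, 0, 0],
    [0, 0, -1, 0, 0, 0],
    [0, 0, -1, 0, 0, 0],
  ],
)

```text
time_s: 2.53
tool_pos: [0.538, 0.1087, 0.2734]
orientation: [[1.0, 0.003, 0.013], [-0.013, -0.011, 1.0], [0.003, -1.0, -0.011]]
force: [0.0, -0.4, 0.9]
gripper_width: 0.0854
```

send_rows(
  commands=[
    [0, 0, -0.5, 0, 0, 0],
    [0, 0, -1, 0, 0, 0],
    [0, 0, -1, 0, 0, 0],
    [0, 0, -1, 0, 0, 0],
  ],
)

```text
time_s: 2.87
tool_pos: [0.5368, 0.0248, 0.2747]
orientation: [[1.0, 0.003, 0.018], [-0.018, -0.011, 1.0], [0.003, -1.0, -0.011]]
force: [-0.0, 2.0, 0.0]
gripper_width: 0.0854
```

```bash
python3 - <<'E'
from h import *
c=cam('wrist');cv2.imwrite('pics/w1.png',c['frame']);print(arm.read_state()['tool_pos'],c['fov_y'],c['dist_coeffs'],c['W'])
import pickle;pickle.dump(c,open('w1.pkl','wb'))
E
```

```text
[0.5369 0.0275 0.2745] 66.49041977807337 [-0.0626  0.      0.      0.      0.    ] [[ 0.9998  0.0175  0.0031  0.537 ]
 [-0.0175  0.9469  0.321   0.1071]
 [ 0.0026 -0.321   0.9471  0.4158]
 [ 0.      0.      0.      1.    ]]
```

View pics/w1.png

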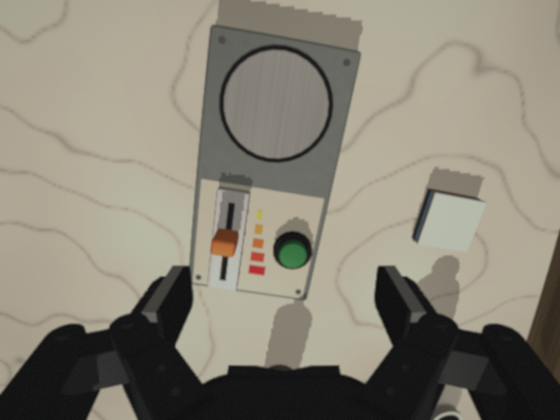

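This close view shows the whole dryer: plate centre near (276,103), orange grip top near (225,240), green button at (292,250), red bar at the lower end, tiles at (450,220).

```bash
python3 - <<'E'
from h import *
import pickle;c=pickle.load(open('w1.pkl','rb'))
g=blobs(c,(45,80,30),(85,255,255),200,(180,170,340,310));o=blobs(c,(5,150,120),(16,255,255),100,(200,190,245,270));print(g,o)
cs=[plane(c,u,v,.032) for u,v in ((212,27),(359,52),(193,285),(305,298))]
for p in cs: print('corner',p)
y=(cs[0]+cs[1]-cs[2]-cs[3])/2;x=(cs[1]-cs[0]+cs[3]-cs[2])/2
print(np.hypot(*y[:2]),np.hypot(*x[:2]),np.degrees(np.arctan2(-y[0],y[1])),np.degrees(np.arctan2(x[1],x[0])))
P=plane(c,276,103,.036);print('plate',P)
for e in ((276,47),(276,160),(220,103),(333,103)): print(np.linalg.norm(plane(c,*e,.036)-P))
G=plane(c,*g[0][0],.046);print('green',G)
for yaw in (-10,-11,-12):
    r=np.radians(yaw);R=np.array([[np.cos(r),-np.sin(r)],[np.sin(r),np.cos(r)]])
    C=np.mean(cs,axis=0)[:2]; print(yaw,'C',C,'plate',C+R@[0,.09],'green',C+R@[.05,-.085],'heat0',C+R@[-.035,-.04],'heat9',C+R@[-.035,-.13],proj(c,[*(C+R@[-.035,-.04]),.0865]))
E
```

```text
[((np.float64(292.4), np.float64(253.4)), [278, 239, 30, 29, 666])] [((np.float64(222.8), np.float64(247.6)), [212, 240, 23, 17, 303])]
corner [0.462  0.1828 0.032 ]
corner [0.6227 0.1547 0.032 ]
corner [ 0.4079 -0.1377  0.032 ]
corner [ 0.564  -0.1615  0.032 ]
0.3233205507762193 0.16047038280435663 -10.047772335218005 -9.298347640935798
plate [0.5296 0.1014 0.036 ]
0.058928930698535484
0.06549852917824259
0.06374133547364806
0.06484906964866777
green [ 0.5464 -0.0836  0.046 ]
-10 C [0.5141 0.0096] plate [0.5298 0.0982] green [ 0.5486 -0.0828] heat0 [ 0.4727 -0.0237] heat9 [ 0.4571 -0.1124] [226.5174 222.8665]
-11 C [0.5141 0.0096] plate [0.5313 0.0979] green [ 0.547  -0.0834] heat0 [ 0.4721 -0.023 ] heat9 [ 0.455  -0.1114] [225.9506 222.2638]
-12 C [0.5141 0.0096] plate [0.5328 0.0976] green [ 0.5454 -0.084 ] heat0 [ 0.4716 -0.0223] heat9 [ 0.4529 -0.1103] [225.394  221.6519]
```

send_rows(
  commands=[
    [-0.05, 0, -0.5, 0, 0, 0],
    [-0.05, 0, -1, 0, 0.01, 0],
    [-0.05, 0, -1, 0, 0.01, 0],
  ],
)

```text
time_s: 3.17
tool_pos: [0.5311, -0.0592, 0.2759]
orientation: [[0.999, 0.004, 0.037], [-0.037, -0.014, 0.999], [0.004, -1.0, -0.014]]
force: [-0.3, -0.8, 0.5]
gripper_width: 0.0853
```

send_rows(
  commands=[
    [0, 0, -0.5, 0, 0, 0],
    [0, 0, -1, 0, 0, 0],
    [0, 0, -1, 0, 0, 0],
  ],
)

```text
time_s: 3.42
tool_pos: [0.5273, -0.1457, 0.2777]
orientation: [[0.999, 0.005, 0.043], [-0.043, -0.017, 0.999], [0.005, -1.0, -0.017]]
force: [-0.3, -1.7, -0.2]
gripper_width: 0.0855
```

send_rows(
  commands=[
    [0, 0, -0.5, 0, 0, 0],
    [0, 0, -1, 0, 0, 0],
    [0, 0, -1, 0, 0, 0],
  ],
)

```text
time_s: 3.67
tool_pos: [0.5226, -0.2324, 0.2798]
orientation: [[0.999, 0.005, 0.05], [-0.05, -0.022, 0.999], [0.006, -1.0, -0.021]]
force: [-1.1, -0.5, 1.2]
gripper_width: 0.0855
```

send_rows(
  commands=[
    [0, 0, -0.5, 0, 0, 0],
    [0, 0, -0.8, 0, 0, 0],
    [0, 0, -0.8, 0, 0, 0],
    [0, 0, -0.8, 0, 0, 0],
  ],
)

```text
time_s: 4.0
tool_pos: [0.5195, -0.2969, 0.2809]
orientation: [[0.999, 0.005, 0.051], [-0.051, -0.022, 0.998], [0.006, -1.0, -0.022]]
force: [-0.1, 0.6, -0.1]
gripper_width: 0.0855
```

```bash
python3 - <<'E'
from h import *
import pickle
c=cam('wrist');cv2.imwrite('pics/w2.png',c['frame']);s=arm.read_state();print(s['tool_pos'],s['orientation'])
pickle.dump(c,open('w2.pkl','wb'))
for n,p in (('base',(.526,-.342,.0)),('rim',(.526,-.342,.1)),('top',(.526,-.342,.185))): print(n,proj(c,p))
print('wood',blobs(c,(8,80,100),(20,190,255),100))
E
```

```text
[ 0.52   -0.2952  0.2807] [[ 0.9988  0.0045  0.0489]
 [-0.0488 -0.0208  0.9986]
 [ 0.0055 -0.9998 -0.0206]]
base [289.3471 192.2312]
rim [291.4403 219.2933]
top [294.3731 257.3499]
wood [((np.float64(290.2), np.float64(210.2)), [275, 201, 29, 24, 277]), ((np.float64(293.2), np.float64(261.1)), [283, 253, 19, 17, 229]), ((np.float64(109.6), np.float64(413.0)), [88, 406, 47, 14, 515])]
```

View pics/w2.png

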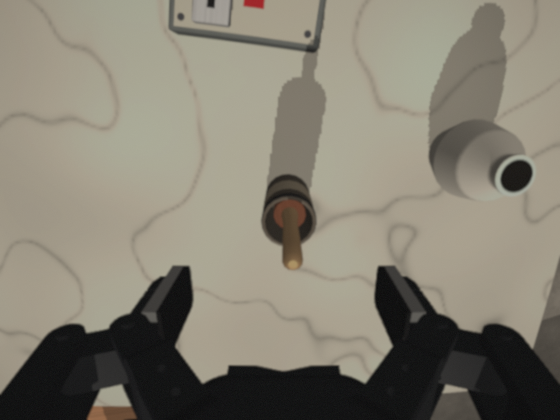

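The brush top is at (293,262) and the tumbler rim centre at (289,217), both close to prediction, and the vase is clear at right. I'll centre above the brush and level the tool.

send_rows(
  commands=[
    [0.08, 0.4, -0.6, 0.013, -0.031, 0.003],
    [0.08, 0.88, -0.6, 0.013, -0.031, 0.003],
    [0.08, 0.88, -0.6, 0.013, -0.031, 0.003],
    [0.08, 0.88, -0.6, 0.013, -0.031, 0.003],
    [0.08, 0.88, -0.6, 0.013, -0.031, 0.003],
  ],
)

```text
time_s: 4.47
tool_pos: [0.5254, -0.3428, 0.2115]
orientation: [[1.0, -0.0, -0.002], [0.002, 0.001, 1.0], [-0.0, -1.0, 0.001]]
force: [-0.0, 0.5, 1.0]
gripper_width: 0.0855
```

```bash
cat >> h.py <<'E'
from scipy.spatial.transform import Rotation as Ro
def need(P):
    "row in tool units to reach world P, levelled (x->x, y->-z, z->y)"
    s=arm.read_state();R=np.array(s['orientation']);d=R.T@(np.array(P)-s['tool_pos'])/.08
    r=Ro.from_matrix(R.T@np.array([[1,0,0],[0,0,1],[0,-1,0.]])).as_rotvec()/(np.pi/2)
    print('pos',np.array(s['tool_pos']),'need',d,r,'f',np.array(s['force']),'w',s['gripper_width'],'t',s['time_s'])
E
python3 - <<'E'
from h import *
import pickle;c=pickle.load(open('w2.pkl','rb'))
print(plane(c,292.5,263,.185),plane(c,289,217,.1))
need([.525,-.345,.131])
E
```

```text
[ 0.5242 -0.3472  0.185 ] [ 0.5235 -0.3392  0.1   ]
pos [ 0.5254 -0.3428  0.2115] need [-0.0049  1.0061 -0.028 ] [-0.0006  0.0014 -0.    ] f [-0.0406  0.5032  0.9581] w 0.08548054979033134 t 4.4667
```

send_rows(
  commands=[
    [0, 0.4, -0.03, 0, 0, 0],
    [0, 0.8, -0.03, 0, 0, 0],
    [0, 1, -0.03, 0, 0, 0],
    [0, 1, -0.03, 0, 0, 0],
    [0, 1, -0.03, 0, 0, 0],
  ],
)

```text
time_s: 4.88
tool_pos: [0.5267, -0.3441, 0.1329]
orientation: [[1.0, 0.001, -0.004], [0.004, 0.001, 1.0], [0.001, -1.0, 0.001]]
force: [0.2, -0.4, 0.6]
gripper_width: 0.0853
```

send_rows(
  commands=[
    [0, 0, 0, 0, 0, 0],
    [0, 0, 0, 0, 0, 0],
    [0, 0, 0, 0, 0, 0],
    [0, 0, 0, 0, 0, 0],
    [0, 0, 0, 0, 0, 0],
    [0, 0, 0, 0, 0, 0],
    [0, 0, 0, 0, 0, 0],
    [0, 0, 0, 0, 0, 0],
  ],
  grip=1,
  squeeze=40,
)

```text
time_s: 5.55
tool_pos: [0.5267, -0.3445, 0.1334]
orientation: [[1.0, 0.002, -0.004], [0.004, 0.001, 1.0], [0.002, -1.0, 0.001]]
force: [-0.9, 0.2, 4.8]
gripper_width: 0.0169
```

send_rows(
  commands=[
    [0, 0, 0, 0, 0, 0],
    [0, 0, 0, 0, 0, 0],
    [0, -0.1, 0, 0, 0, 0],
    [0, -0.2, 0, 0, 0, 0],
    [0, -0.4, 0, 0, 0, 0],
    [0, -0.4, 0, 0, 0, 0],
  ],
)

```text
time_s: 6.05
tool_pos: [0.528, -0.3458, 0.1685]
orientation: [[1.0, 0.006, -0.003], [0.003, -0.002, 1.0], [0.006, -1.0, -0.002]]
force: [0.9, -0.7, -1.2]
gripper_width: 0.0172
```

send_rows(
  commands=[
    [0, -0.3, 0, 0, 0, 0],
    [0, -0.7, 0, 0, 0, 0],
    [0, -0.7, 0, 0, 0, 0],
  ],
)

```text
time_s: 6.3
tool_pos: [0.5301, -0.3481, 0.2303]
orientation: [[1.0, 0.014, -0.003], [0.003, -0.006, 1.0], [0.014, -1.0, -0.006]]
force: [-0.1, -0.8, -0.5]
gripper_width: 0.0168
```

send_rows(
  commands=[
    [0, -0.3, 0, 0, 0, 0],
    [0, -0.6, 0, 0, 0, 0],
    [0, -0.6, 0, 0, 0, 0],
    [0, -0.6, 0, 0, 0, 0],
  ],
)

```text
time_s: 6.63
tool_pos: [0.5301, -0.3483, 0.2796]
orientation: [[1.0, 0.017, -0.003], [0.003, -0.007, 1.0], [0.017, -1.0, -0.007]]
force: [0.1, -0.3, -1.0]
gripper_width: 0.0173
```

send_rows(
  commands=[
    [0, 0, 0.4, 0, 0, 0],
    [0, 0, 0.8, 0, 0, 0],
    [0, 0, 1, 0, 0, 0],
    [0, 0, 1, 0, 0, 0],
  ],
)

```text
time_s: 6.97
tool_pos: [0.5304, -0.2629, 0.277]
orientation: [[1.0, 0.015, -0.009], [0.009, -0.003, 1.0], [0.015, -1.0, -0.004]]
force: [1.0, 0.3, -0.2]
gripper_width: 0.0166
```

send_rows(
  commands=[
    [0, 0, 0.4, 0, 0, 0],
    [0, 0, 0.8, 0, 0, 0],
    [0, 0, 1, 0, 0, 0],
  ],
)

```text
time_s: 7.22
tool_pos: [0.5293, -0.1791, 0.275]
orientation: [[1.0, 0.012, -0.012], [0.012, -0.001, 1.0], [0.012, -1.0, -0.001]]
force: [0.4, -0.5, -1.7]
gripper_width: 0.017
```

send_rows(
  commands=[
    [0, 0, 0.4, 0, 0, 0],
    [0, 0, 0.8, 0, 0, 0],
    [0, 0, 1, 0, 0, 0],
  ],
)

```text
time_s: 7.47
tool_pos: [0.5278, -0.0951, 0.2735]
orientation: [[1.0, 0.01, -0.016], [0.016, 0.0, 1.0], [0.01, -1.0, 0.0]]
force: [-0.0, -0.8, -0.9]
gripper_width: 0.017
```

send_rows(
  commands=[
    [0, 0, 0.4, 0, 0, 0],
    [0, 0, 0.8, 0, 0, 0],
    [0, 0, 1, 0, 0, 0],
  ],
)

```text
time_s: 7.72
tool_pos: [0.5259, -0.0111, 0.2721]
orientation: [[1.0, 0.008, -0.02], [0.02, 0.001, 1.0], [0.008, -1.0, 0.001]]
force: [-0.2, 0.9, 0.7]
gripper_width: 0.0171
```

```bash
python3 - <<'E'
from h import *
need([.47,.22,.27])
E
```

```text
pos [ 0.5259 -0.0111  0.2721] need [-0.6421  0.0242  2.9018] [-0.0008  0.0125  0.0052] f [-0.1933  0.8711  0.6783] w 0.01706166509221325 t 7.7167
```

send_rows(
  commands=[
    [-0.1, 0, 0.4, 0, 0.012, 0.005],
    [-0.2, 0, 0.8, 0, 0.012, 0.005],
    [-0.2, 0, 0.97, 0, 0.012, 0.005],
  ],
)

```text
time_s: 7.97
tool_pos: [0.5065, 0.0703, 0.2706]
orientation: [[1.0, -0.003, -0.005], [0.005, 0.002, 1.0], [-0.003, -1.0, 0.002]]
force: [-0.4, 0.2, -0.8]
gripper_width: 0.0168
```

send_rows(
  commands=[
    [-0.1, 0, 0.4, 0, 0, 0],
    [-0.2, 0, 0.8, 0, 0, 0],
    [-0.2, 0, 0.97, 0, 0, 0],
  ],
)

```text
time_s: 8.22
tool_pos: [0.488, 0.1521, 0.2695]
orientation: [[1.0, -0.005, -0.01], [0.01, 0.003, 1.0], [-0.005, -1.0, 0.003]]
force: [-0.2, 1.0, -1.0]
gripper_width: 0.0168
```

send_rows(
  commands=[
    [-0.1, 0, 0.4, 0, 0, 0],
    [-0.2, 0, 0.8, 0, 0, 0],
    [-0.2, 0, 0.9, 0, 0, 0],
    [-0.2, 0, 0.9, 0, 0, 0],
    [-0.2, 0, 0.9, 0, 0, 0],
  ],
)

```text
time_s: 8.63
tool_pos: [0.4715, 0.2228, 0.269]
orientation: [[1.0, -0.006, -0.01], [0.01, 0.001, 1.0], [-0.006, -1.0, 0.001]]
force: [-0.4, -0.9, -1.1]
gripper_width: 0.0171
```

```bash
python3 - <<'E'
from h import *
import pickle
need([.468,.287,.27])
c=cam('wrist');cv2.imwrite('pics/w3.png',c['frame']);pickle.dump(c,open('w3.pkl','wb'))
print('jar pred',proj(c,[.468,.287,.09]))
a=cam('scene');b=cam('side')
cv2.imwrite('pics/ss3.png',np.hstack([a['frame'][100:280,260:460],b['frame'][60:240,130:330]]))
E
python3 -c "
import cv2,numpy as np
a=cv2.imread('pics/w3.png');b=cv2.imread('pics/ss3.png')
b=cv2.resize(b,(400,180));o=np.zeros((600,560,3),np.uint8);o[:420]=a;o[420:,:400]=b;cv2.imwrite('pics/m3.png',o)"
```

```text
pos [0.4715 0.2228 0.269 ] need [-0.0356 -0.0116  0.8027] [-0.0008  0.0063 -0.0037] f [-0.442  -0.8801 -1.1146] w 0.017057657773662836 t 8.6333
jar pred [282.4075 119.3895]
```

View pics/m3.png

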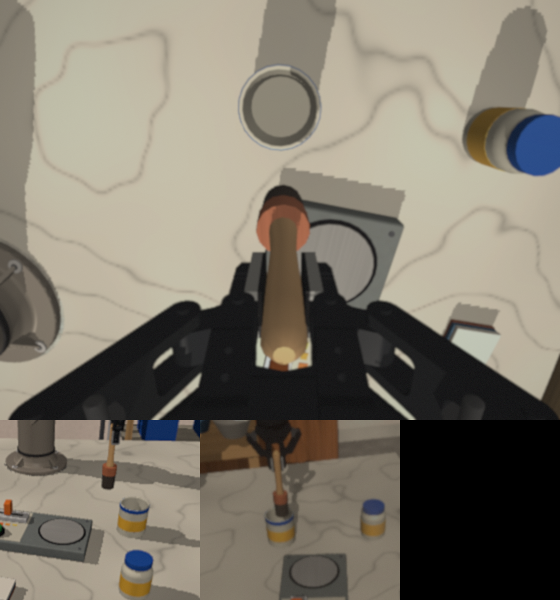

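Jar rim centre is at (279,107) in the wrist view. The brush hangs straight in the jaws and its bristles clear the jar.

```bash
python3 - <<'E'
from h import *
import pickle;c=pickle.load(open('w3.pkl','rb'))
J=plane(c,279,107,.09);print(J,[np.linalg.norm(plane(c,*p,.09)-J) for p in ((238,107),(320,107),(279,65),(279,150))])
s=arm.read_state();t=np.array(s['tool_pos']);print('bristle end pred',proj(c,t-[0,0,.127]),proj(c,t-[0,0,.063]))
a=cam('side');print(plane(a,210,157,.09)); need([J[0],J[1],.27])
E
```

```text
[0.4646 0.2986 0.09  ] [np.float64(0.039584089271438166), np.float64(0.03949615260695346), np.float64(0.037980541500177545), np.float64(0.04145164596830936)]
bristle end pred [285.5824 199.302 ] [285.5995 226.4313]
[0.4667 0.2822 0.09  ]
pos [0.4719 0.222  0.2697] need [-0.084  -0.0015  0.9589] [-0.0015  0.0045 -0.0032] f [ 0.1222  0.3644 -0.5088] w 0.01671963704729409 t 8.8333
```

send_rows(
  commands=[
    [-0.07, 0, 0.4, 0, 0.004, -0.003],
    [-0.07, 0, 0.8, 0, 0.004, -0.003],
    [-0.07, 0, 0.92, 0, 0.004, -0.003],
    [-0.07, 0, 0.92, 0, 0.004, -0.003],
    [-0.07, 0, 0.92, 0, 0.004, -0.003],
  ],
)

```text
time_s: 9.25
tool_pos: [0.4661, 0.2946, 0.2697]
orientation: [[1.0, -0.0, -0.0], [0.0, 0.001, 1.0], [-0.0, -1.0, 0.001]]
force: [0.3, -0.4, -1.2]
gripper_width: 0.0169
```

```bash
python3 - <<'E'
from h import *
need([.466,.296,.2])
a=cam('scene');b=cam('side')
cv2.imwrite('pics/ss4.png',cv2.resize(np.hstack([a['frame'][130:240,340:450],b['frame'][100:210,155:265]]),None,fx=3.6,fy=3.6,interpolation=cv2.INTER_CUBIC))
E
```

```text
pos [0.4661 0.2946 0.2697] need [-0.0003  0.8708  0.0157] [-0.0009  0.0003 -0.0003] f [ 0.3384 -0.4213 -1.249 ] w 0.01691350726214591 t 9.25
```

View pics/ss4.png

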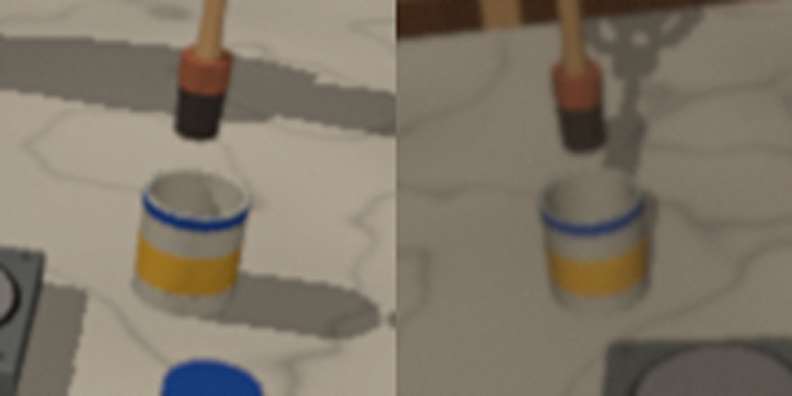

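In the scene crop the bristles at (200,130) sit over the rim centre at (196,195). In the side crop (582,145) lines up with (594,205) along the perspective lean. Lowering.

send_rows(
  commands=[
    [0, 0.3, 0.02, 0, 0, 0],
    [0, 0.7, 0.02, 0, 0, 0],
    [0, 1, 0.02, 0, 0, 0],
    [0, 1, 0.02, 0, 0, 0],
    [0, 1, 0.02, 0, 0, 0],
  ],
)

```text
time_s: 9.77
tool_pos: [0.4662, 0.2933, 0.1894]
orientation: [[1.0, -0.002, 0.004], [-0.004, -0.001, 1.0], [-0.002, -1.0, -0.001]]
force: [0.7, 0.1, -0.5]
gripper_width: 0.0169
```

send_rows(
  commands=[
    [0, 0.2, 0, 0, 0, 0],
    [0, 0.4, 0, 0, 0, 0],
    [0, 0.5, 0, 0, 0, 0],
    [0, 0.6, 0, 0, 0, 0],
    [0, 0.6, 0, 0, 0, 0],
    [0, 0.6, 0, 0, 0, 0],
  ],
)

```text
time_s: 10.27
tool_pos: [0.4666, 0.2935, 0.1422]
orientation: [[1.0, -0.001, 0.004], [-0.004, 0.0, 1.0], [-0.001, -1.0, 0.0]]
force: [-0.5, -0.1, -0.4]
gripper_width: 0.0169
```

send_rows(
  commands=[
    [0, 0.04, 0, 0, 0, 0],
    [0, 0.08, 0, 0, 0, 0],
    [0, 0.1, 0, 0, 0, 0],
    [0, 0.1, 0, 0, 0, 0],
  ],
)

```text
time_s: 10.6
tool_pos: [0.4664, 0.2934, 0.134]
orientation: [[1.0, -0.002, 0.004], [-0.004, -0.0, 1.0], [-0.002, -1.0, -0.0]]
force: [0.2, -0.1, -2.4]
gripper_width: 0.0167
```

send_rows(
  commands=[
    [0, 0, 0, 0, 0, 0],
    [0, 0, 0, 0, 0, 0],
    [0, 0, 0, 0, 0, 0],
    [0, 0, 0, 0, 0, 0],
    [0, 0, 0, 0, 0, 0],
    [0, 0, 0, 0, 0, 0],
  ],
  grip=-1,
)

```text
time_s: 11.1
tool_pos: [0.4665, 0.2934, 0.1341]
orientation: [[1.0, -0.002, 0.004], [-0.004, -0.0, 1.0], [-0.002, -1.0, -0.0]]
force: [0.2, -0.2, -0.8]
gripper_width: 0.0848
```

send_rows(
  commands=[
    [0, -0.4, 0, 0, 0, 0],
    [0, -0.8, 0, 0, 0, 0],
    [0, -1, 0, 0, 0, 0],
    [0, -1, 0, 0, 0, 0],
  ],
)

```text
time_s: 11.43
tool_pos: [0.4688, 0.2947, 0.2181]
orientation: [[1.0, 0.004, 0.004], [-0.004, 0.005, 1.0], [0.004, -1.0, 0.005]]
force: [-0.5, -0.0, -0.6]
gripper_width: 0.0851
```

send_rows(
  commands=[
    [0, -0.3, -0.3, 0, 0, 0],
    [0, -0.5, -0.8, 0, 0, 0],
    [0, -0.5, -1, 0, 0, 0],
    [0, -0.5, -1, 0, 0, 0],
    [0, -0.5, -1, 0, 0, 0],
  ],
)

```text
time_s: 11.85
tool_pos: [0.4681, 0.2136, 0.2575]
orientation: [[1.0, 0.003, 0.007], [-0.007, 0.005, 1.0], [0.003, -1.0, 0.005]]
force: [-1.1, 0.8, -0.6]
gripper_width: 0.0853
```

```bash
python3 - <<'E'
from h import *
import pickle
need([.525,-.21,.27])
w=cam('wrist');a=cam('scene');b=cam('side')
o=np.zeros((600,560,3),np.uint8);o[:280]=w['frame'][:280];o[280:,:280]=cv2.resize(a['frame'][110:270,330:470],(280,320));o[280:,280:]=cv2.resize(b['frame'][60:220,140:280],(280,320))
cv2.imwrite('pics/m5.png',o)
E
```

```text
pos [0.4681 0.2136 0.2575] need [ 0.7466 -0.181  -5.2898] [-0.0032 -0.0042  0.0022] f [-1.0555  0.7665 -0.6228] w 0.08529160660742577 t 11.85
```

View pics/m5.png

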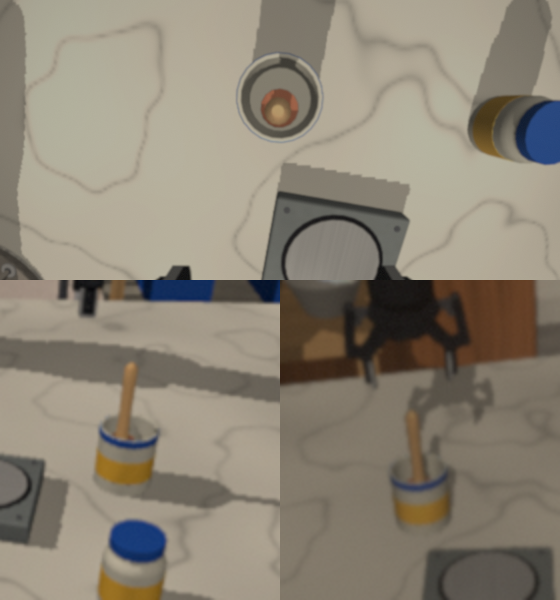

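The brush stands in the jar, let go, near the centre in all three views. Now back to the tumbler.

send_rows(
  commands=[
    [0.12, 0, -0.5, 0, -0.004, 0],
    [0.25, 0, -1, 0, -0.004, 0],
    [0.25, 0, -1, 0, -0.004, 0],
  ],
)

```text
time_s: 12.25
tool_pos: [0.4889, 0.1287, 0.2564]
orientation: [[1.0, 0.003, 0.004], [-0.004, 0.001, 1.0], [0.003, -1.0, 0.001]]
force: [0.1, -0.6, 0.5]
gripper_width: 0.0852
```

send_rows(
  commands=[
    [0.12, 0, -0.5, 0, -0.006, 0],
    [0.25, 0, -1, 0, -0.006, 0],
    [0.25, 0, -1, 0, -0.006, 0],
  ],
)

```text
time_s: 12.5
tool_pos: [0.5096, 0.0424, 0.2563]
orientation: [[1.0, 0.004, 0.001], [-0.001, -0.003, 1.0], [0.004, -1.0, -0.003]]
force: [0.5, -1.2, 0.3]
gripper_width: 0.0855
```

send_rows(
  commands=[
    [0.12, 0, -0.5, 0, -0.006, 0],
    [0.25, 0, -1, 0, -0.006, 0],
    [0.25, 0, -1, 0, -0.006, 0],
  ],
)

```text
time_s: 12.75
tool_pos: [0.5305, -0.0443, 0.2566]
orientation: [[1.0, 0.005, -0.001], [0.001, -0.006, 1.0], [0.005, -1.0, -0.006]]
force: [-0.7, -0.9, 1.0]
gripper_width: 0.0855
```

send_rows(
  commands=[
    [0, 0, -0.5, 0, -0.006, 0],
    [0, 0, -1, 0, -0.006, 0],
    [0, 0, -1, 0, -0.006, 0],
  ],
)

```text
time_s: 13.0
tool_pos: [0.5298, -0.1318, 0.2573]
orientation: [[1.0, 0.005, -0.001], [0.001, -0.011, 1.0], [0.005, -1.0, -0.011]]
force: [-0.3, -0.4, -0.2]
gripper_width: 0.0854
```

send_rows(
  commands=[
    [0, 0, -0.5, 0, -0.006, 0],
    [0, 0, -1, 0, -0.006, 0],
    [0, 0, -1, 0, -0.006, 0],
  ],
)

```text
time_s: 13.25
tool_pos: [0.5286, -0.2191, 0.2583]
orientation: [[1.0, 0.004, -0.002], [0.002, -0.016, 1.0], [0.004, -1.0, -0.016]]
force: [-0.9, -1.3, 0.7]
gripper_width: 0.0855
```

send_rows(
  commands=[
    [0, 0, -0.5, 0, -0.01, 0],
    [0, 0, -0.8, 0, -0.01, 0],
    [0, 0, -0.8, 0, -0.01, 0],
    [0, 0, -0.8, 0, -0.01, 0],
  ],
)

```text
time_s: 13.58
tool_pos: [0.5286, -0.2842, 0.2588]
orientation: [[1.0, 0.003, -0.015], [0.015, -0.016, 1.0], [0.003, -1.0, -0.016]]
force: [-0.0, 0.2, -0.3]
gripper_width: 0.0853
```

```bash
python3 - <<'E'
from h import *
import pickle
need([.524,-.341,.2])
c=cam('wrist');pickle.dump(c,open('w6.pkl','wb'));print(proj(c,[.524,-.341,.1]))
b=cam('side')
o=np.zeros((600,560,3),np.uint8);o[:400]=c['frame'][:400];o[400:,:200]=b['frame'][230:430,180:380][:190].shape[0] and cv2.resize(b['frame'][270:420,200:350],(200,200))
cv2.imwrite('pics/m6.png',o)
E
```

```text
pos [ 0.5286 -0.2842  0.2588] need [-0.07    0.7458 -0.6966] [0.0104 0.0093 0.002 ] f [-0.0177  0.1948 -0.2599] w 0.08528183580700105 t 13.5833
[278.4112 239.0841]
```

View pics/m6.png

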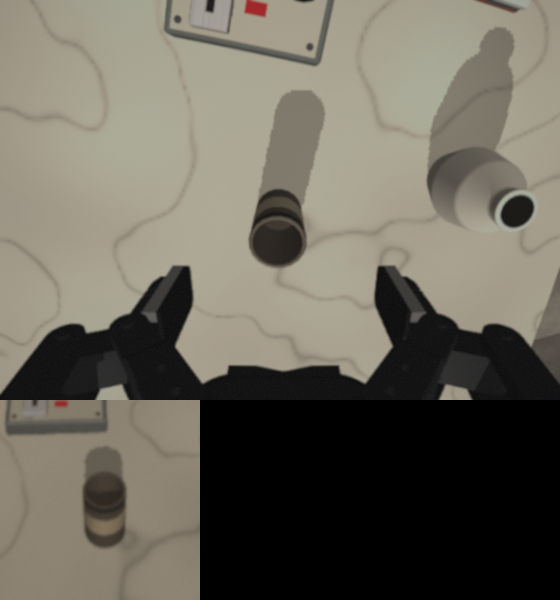

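The tumbler stands upright and empty, rim centre (278,241), 2 px from prediction. Descend and grip.

send_rows(
  commands=[
    [-0.06, 0.3, -0.4, 0.01, 0.009, 0.002],
    [-0.06, 0.7, -0.7, 0.01, 0.009, 0.002],
    [-0.06, 1, -0.7, 0.01, 0.009, 0.002],
    [-0.06, 1, -0.7, 0.01, 0.009, 0.002],
    [-0.06, 1, -0.7, 0.01, 0.009, 0.002],
  ],
)

```text
time_s: 14.1
tool_pos: [0.5261, -0.3362, 0.1783]
orientation: [[1.0, -0.003, -0.007], [0.007, 0.003, 1.0], [-0.003, -1.0, 0.003]]
force: [-0.2, -0.1, 0.7]
gripper_width: 0.0855
```

```bash
python3 - <<'E'
from h import *
need([.524,-.342,.1])
c=cam('wrist');print(proj(c,[.524,-.342,.1]))
E
```

```text
pos [ 0.5261 -0.3362  0.1783] need [-0.0242  0.979  -0.0755] [-0.0022  0.0046 -0.0017] f [-0.1735 -0.1492  0.6507] w 0.08548491422914495 t 14.1
[281.8216 224.5164]
```

send_rows(
  commands=[
    [-0.03, 0.3, -0.07, -0.002, 0.004, 0],
    [-0.03, 0.6, -0.07, -0.002, 0.004, 0],
    [-0.03, 0.8, -0.07, -0.002, 0.004, 0],
    [-0.03, 0.8, -0.07, -0.002, 0.004, 0],
  ],
)

```text
time_s: 14.48
tool_pos: [0.525, -0.3396, 0.1148]
orientation: [[1.0, -0.001, -0.004], [0.004, 0.001, 1.0], [-0.001, -1.0, 0.001]]
force: [0.0, -0.3, -0.3]
gripper_width: 0.085
```

send_rows(
  commands=[
    [-0.03, 0.3, 0, 0, 0, 0],
    [-0.03, 0.6, 0, 0, 0, 0],
    [-0.03, 0.76, 0, 0, 0, 0],
    [-0.03, 0.76, 0, 0, 0, 0],
    [-0.03, 0.76, 0, 0, 0, 0],
  ],
)

```text
time_s: 14.9
tool_pos: [0.5235, -0.3395, 0.0553]
orientation: [[1.0, -0.0, -0.005], [0.005, 0.001, 1.0], [-0.0, -1.0, 0.001]]
force: [0.4, 0.5, 0.7]
gripper_width: 0.0855
```

send_rows(
  commands=[
    [0, 0, 0, 0, 0, 0],
    [0, 0, 0, 0, 0, 0],
    [0, 0, 0, 0, 0, 0],
    [0, 0, 0, 0, 0, 0],
    [0, 0, 0, 0, 0, 0],
    [0, 0, 0, 0, 0, 0],
    [0, 0, 0, 0, 0, 0],
  ],
  grip=1,
  squeeze=40,
)

```text
time_s: 15.48
tool_pos: [0.5245, -0.3402, 0.0575]
orientation: [[1.0, 0.002, -0.005], [0.005, -0.0, 1.0], [0.002, -1.0, -0.0]]
force: [-1.2, 1.7, 7.5]
gripper_width: 0.0599
```

```bash
python3 - <<'E'
from h import *
need([.524,-.342,.053])
E
```

```text
pos [ 0.5245 -0.3402  0.0575] need [-0.0066  0.0557 -0.0225] [0.0001 0.0031 0.0015] f [-1.2212  1.671   7.491 ] w 0.059874280403745886 t 15.4833
```

send_rows(
  commands=[
    [0, -0.05, 0, 0, 0, 0],
    [0, -0.2, 0, 0, 0, 0],
    [0, -0.4, 0, 0, 0, 0],
    [0, -0.6, 0, 0, 0, 0],
    [0, -0.8, 0, 0, 0, 0],
    [0, -0.8, 0, 0, 0, 0],
  ],
)

```text
time_s: 15.98
tool_pos: [0.526, -0.3417, 0.1255]
orientation: [[1.0, 0.008, -0.004], [0.004, -0.003, 1.0], [0.007, -1.0, -0.003]]
force: [1.4, -0.5, -2.1]
gripper_width: 0.0595
```

send_rows(
  commands=[
    [0, -0.3, 0, 0, 0, 0],
    [0, -0.7, 0, 0, 0, 0],
    [0, -1, 0, 0, 0, 0],
    [0, -1, 0, 0, 0, 0],
  ],
)

```text
time_s: 16.32
tool_pos: [0.5274, -0.3436, 0.2106]
orientation: [[1.0, 0.015, -0.004], [0.004, -0.007, 1.0], [0.015, -1.0, -0.007]]
force: [1.3, -1.0, -3.1]
gripper_width: 0.0596
```

send_rows(
  commands=[
    [0, 0, 0.2, 0, 0, 0],
    [0, 0, 0.6, 0, 0, 0],
    [0, 0, 1, 0, 0, 0],
    [0, 0, 1, 0, 0, 0],
  ],
)

```text
time_s: 16.65
tool_pos: [0.5275, -0.2554, 0.2079]
orientation: [[1.0, 0.012, -0.011], [0.011, -0.0, 1.0], [0.012, -1.0, -0.0]]
force: [0.7, 1.1, -4.4]
gripper_width: 0.0596
```

send_rows(
  commands=[
    [0, 0, 0.4, 0, 0, 0],
    [0, 0, 0.8, 0, 0, 0],
    [0, 0, 1, 0, 0, 0],
  ],
)

```text
time_s: 16.9
tool_pos: [0.5259, -0.1707, 0.2062]
orientation: [[1.0, 0.009, -0.015], [0.015, 0.003, 1.0], [0.009, -1.0, 0.003]]
force: [0.2, 0.6, -3.7]
gripper_width: 0.0597
```

send_rows(
  commands=[
    [0, 0, 0.4, 0, 0, 0],
    [0, 0, 0.8, 0, 0, 0],
    [0, 0, 1, 0, 0, 0],
  ],
)

```text
time_s: 17.15
tool_pos: [0.5239, -0.0859, 0.205]
orientation: [[1.0, 0.007, -0.02], [0.02, 0.005, 1.0], [0.007, -1.0, 0.005]]
force: [0.1, 0.6, -3.1]
gripper_width: 0.0593
```

send_rows(
  commands=[
    [0, 0, 0.4, 0, 0, 0],
    [0, 0, 0.8, 0, 0, 0],
    [0, 0, 1, 0, 0, 0],
    [0, 0, 1, 0, 0, 0],
  ],
)

```text
time_s: 17.48
tool_pos: [0.5216, -0.0006, 0.2041]
orientation: [[1.0, 0.005, -0.027], [0.027, 0.007, 1.0], [0.005, -1.0, 0.007]]
force: [0.4, -0.1, -2.2]
gripper_width: 0.0596
```

```bash
python3 - <<'E'
from h import *
need([.531,.10,.2])
E
```

```text
pos [ 0.5216 -0.0006  0.2041] need [0.1511 0.0607 1.2533] [-0.0043  0.0171  0.003 ] f [ 0.3836 -0.1497 -2.1878] w 0.05964246858788141 t 17.4833
```

send_rows(
  commands=[
    [0.07, 0.02, 0.4, -0.004, 0.017, 0.003],
    [0.07, 0.02, 0.8, -0.004, 0.017, 0.003],
    [0.07, 0.02, 0.8, -0.004, 0.017, 0.003],
  ],
)

```text
time_s: 17.73
tool_pos: [0.525, 0.0707, 0.2018]
orientation: [[1.0, -0.002, -0.009], [0.009, 0.003, 1.0], [-0.001, -1.0, 0.003]]
force: [0.2, 0.6, -3.4]
gripper_width: 0.0593
```

send_rows(
  commands=[
    [0.05, 0, 0.2, 0, 0, 0],
    [0.08, 0, 0.4, 0, 0, 0],
    [0.08, 0, 0.44, 0, 0, 0],
    [0.08, 0, 0.44, 0, 0, 0],
  ],
)

```text
time_s: 18.07
tool_pos: [0.5307, 0.1066, 0.2011]
orientation: [[1.0, -0.003, -0.011], [0.011, 0.003, 1.0], [-0.003, -1.0, 0.003]]
force: [-0.3, -0.7, -2.4]
gripper_width: 0.0596
```

```bash
python3 - <<'E'
from h import *
need([.531,.099,.0945])
E
```

```text
pos [0.5307 0.1066 0.2011] need [ 0.0066  1.3317 -0.0983] [-0.0017  0.0068 -0.0017] f [-0.3126 -0.6647 -2.3671] w 0.05955830025266772 t 18.0667
```

send_rows(
  commands=[
    [0, 0.2, -0.09, -0.002, 0.007, -0.002],
    [0, 0.5, -0.09, -0.002, 0.007, -0.002],
    [0, 0.8, -0.09, -0.002, 0.007, -0.002],
    [0, 1, -0.09, -0.002, 0.007, -0.002],
    [0, 1, -0.09, -0.002, 0.007, -0.002],
  ],
)

```text
time_s: 18.48
tool_pos: [0.5277, 0.0971, 0.1178]
orientation: [[1.0, -0.006, 0.002], [-0.002, -0.004, 1.0], [-0.006, -1.0, -0.004]]
force: [-0.8, -0.9, -3.5]
gripper_width: 0.0596
```

send_rows(
  commands=[
    [0, 0.05, 0, 0, 0, 0],
    [0, 0.1, 0, 0, 0, 0],
    [0, 0.15, 0, 0, 0, 0],
    [0, 0.2, 0, 0, 0, 0],
    [0, 0.22, 0, 0, 0, 0],
    [0, 0.22, 0, 0, 0, 0],
  ],
)

```text
time_s: 18.98
tool_pos: [0.5276, 0.0972, 0.1001]
orientation: [[1.0, -0.006, 0.002], [-0.002, -0.003, 1.0], [-0.006, -1.0, -0.003]]
force: [-0.2, -0.3, -2.8]
gripper_width: 0.0595
```

```bash
python3 - <<'E'
from h import *
need([.531,.099,.0935])
E
```

```text
pos [0.5276 0.0972 0.1001] need [0.0428 0.0828 0.0234] [ 0.0022 -0.0011 -0.0037] f [-0.2357 -0.2709 -2.8403] w 0.05945341805853383 t 18.9833
```

Inching down until the force changes.

send_rows(
  commands=[
    [0.04, 0.02, 0.02, 0.002, 0, -0.004],
    [0.04, 0.04, 0.02, 0.002, 0, -0.004],
    [0.04, 0.05, 0.02, 0.002, 0, -0.004],
    [0.04, 0.05, 0.02, 0.002, 0, -0.004],
  ],
)

```text
time_s: 19.32
tool_pos: [0.5307, 0.0988, 0.096]
orientation: [[1.0, 0.0, 0.002], [-0.002, -0.0, 1.0], [0.0, -1.0, -0.0]]
force: [-0.5, 0.7, -2.4]
gripper_width: 0.0593
```

send_rows(
  commands=[
    [0, 0.02, 0, 0, 0, 0],
    [0, 0.03, 0, 0, 0, 0],
    [0, 0.03, 0, 0, 0, 0],
  ],
)

```text
time_s: 19.57
tool_pos: [0.5307, 0.0987, 0.0936]
orientation: [[1.0, 0.0, 0.002], [-0.002, -0.0, 1.0], [0.0, -1.0, -0.0]]
force: [0.2, 0.7, -3.4]
gripper_width: 0.0595
```

send_rows(
  commands=[
    [0, 0.015, 0, 0, 0, 0],
    [0, 0.025, 0, 0, 0, 0],
    [0, 0.025, 0, 0, 0, 0],
  ],
)

```text
time_s: 19.82
tool_pos: [0.5308, 0.0987, 0.0934]
orientation: [[1.0, -0.0, 0.002], [-0.002, 0.001, 1.0], [-0.0, -1.0, 0.001]]
force: [-8.2, -0.6, 18.3]
gripper_width: 0.0593
```

send_rows(
  commands=[
    [0, 0.01, 0, 0, 0, 0],
    [0, 0.02, 0, 0, 0, 0],
    [0, 0.02, 0, 0, 0, 0],
  ],
)

```text
time_s: 20.07
tool_pos: [0.5311, 0.0988, 0.0934]
orientation: [[1.0, 0.0, 0.003], [-0.003, 0.002, 1.0], [0.0, -1.0, 0.002]]
force: [-6.9, -0.7, 17.8]
gripper_width: 0.0595
```

It has touched down at the predicted height (18 N). Release and go up.

send_rows(
  commands=[
    [0, 0, 0, 0, 0, 0],
    [0, 0, 0, 0, 0, 0],
    [0, 0, 0, 0, 0, 0],
    [0, 0, 0, 0, 0, 0],
    [0, 0, 0, 0, 0, 0],
  ],
  grip=-1,
)

```text
time_s: 20.48
tool_pos: [0.5311, 0.0988, 0.0932]
orientation: [[1.0, 0.0, 0.003], [-0.003, 0.002, 1.0], [0.0, -1.0, 0.002]]
force: [-0.0, 0.4, -0.2]
gripper_width: 0.0859
```

send_rows(
  commands=[
    [0, -0.3, 0, 0, 0, 0],
    [0, -0.6, 0, 0, 0, 0],
    [0, -1, 0, 0, 0, 0],
    [0, -1, 0, 0, 0, 0],
  ],
)

```text
time_s: 20.82
tool_pos: [0.5344, 0.0988, 0.1781]
orientation: [[1.0, 0.008, 0.003], [-0.003, 0.005, 1.0], [0.008, -1.0, 0.005]]
force: [1.0, 0.2, 0.0]
gripper_width: 0.0858
```

send_rows(
  commands=[
    [0, -0.3, 0, 0, 0, 0],
    [0, -0.7, 0, 0, 0, 0],
    [0, -1, -0.3, 0, 0, 0],
    [0, -1, -0.9, 0, 0, 0],
    [0, -1, -0.9, 0, 0, 0],
    [0, -1, -0.9, 0, 0, 0],
  ],
)

```text
time_s: 21.32
tool_pos: [0.5334, 0.0225, 0.258]
orientation: [[1.0, 0.009, 0.01], [-0.01, 0.004, 1.0], [0.009, -1.0, 0.004]]
force: [0.2, 1.2, -0.0]
gripper_width: 0.085
```

```bash
python3 - <<'E'
from h import *
import pickle
c=cam('wrist');pickle.dump(c,open('w7.pkl','wb'));need([.475,0.02,.2])
a=cam('scene');b=cam('side')
o=np.zeros((600,760,3),np.uint8);o[:420,:560]=c['frame'];o[:240,560:]=cv2.resize(a['frame'][150:246,290:370],(200,240));o[240:480,560:]=cv2.resize(b['frame'][170:290,200:300],(200,240))
cv2.imwrite('pics/m7.png',o)
for n,p in (('plate',(.531,.098,.036)),('tumbler rim',(.531,.097,.136)),('foot',(.531,.097,.036))): print(n,proj(c,p))
print('orange',blobs(c,(3,120,60),(16,255,255),60),'green',blobs(c,(45,80,30),(85,255,255),200))
E
```

```text
pos [0.5333 0.0248 0.2576] need [-0.7337  0.7135 -0.0685] [-0.0031 -0.0043  0.0049] f [ 0.3777  0.5405 -0.5168] w 0.08523252506871429 t 21.3667
plate [279.6335 107.3383]
tumbler rim [279.2439 110.2536]
foot [279.6448 108.2832]
orange [((np.float64(222.9), np.float64(249.6)), [209, 235, 28, 31, 640]), ((np.float64(257.5), np.float64(250.0)), [253, 246, 10, 9, 81]), ((np.float64(256.8), np.float64(263.9)), [251, 260, 13, 9, 101])] green [((np.float64(293.9), np.float64(261.1)), [279, 246, 31, 30, 725])]
```

View pics/m7.png

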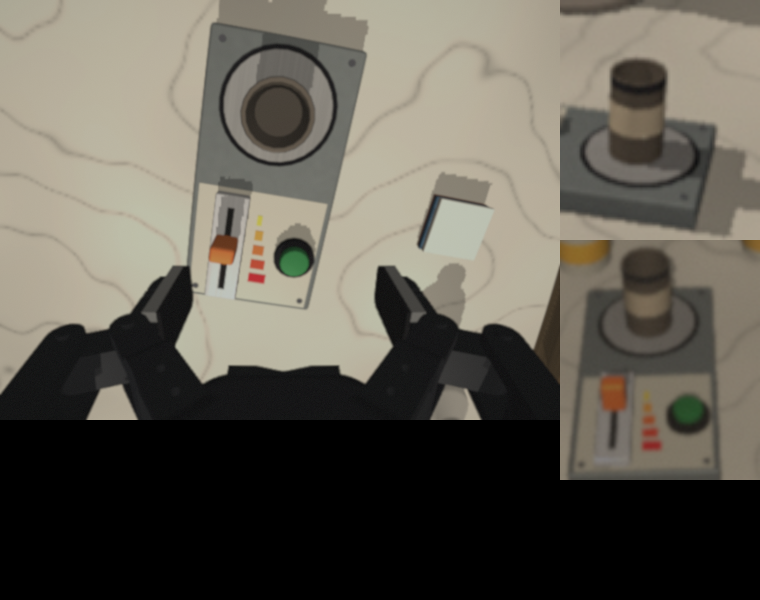

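The tumbler stands upright and well inside the plate ring: wrist (278,112) against plate centre (278,105). The grip is at the cold end, with its dark +y face at about y=243 and its bright top centred near (222,257). The button is at (294,261).

```bash
python3 - <<'E'
from h import *
import pickle;c=pickle.load(open('w7.pkl','rb'))
hsv=cv2.cvtColor(c['frame'],cv2.COLOR_BGR2HSV)[225:275,200:245]
m=((hsv[...,0]<17)&(hsv[...,1]>120)&(hsv[...,2]>60))
print([(225+i,int(hsv[i][m[i]][:,2].mean())) for i in range(50) if m[i].sum()>8])
for p in ((221,257),(223,250)): print(p,plane(c,*p,.0865))
print('green',plane(c,294,262,.046))
cs=[plane(c,u,v,.032) for u,v in ((212,22),(366,52),(188,290),(307,309))];C=np.mean(cs,axis=0)
y=(cs[0]+cs[1]-cs[2]-cs[3])/2;x=(cs[1]-cs[0]+cs[3]-cs[2])/2
print(C,np.hypot(*y[:2]),np.hypot(*x[:2]),np.degrees(np.arctan2(-y[0],y[1])),np.degrees(np.arctan2(x[1],x[0])))
for yaw in (-10,-11):
    r=np.radians(yaw);R=np.array([[np.cos(r),-np.sin(r)],[np.sin(r),np.cos(r)]])
    Q=C[:2]+R@[-.035,-.04];print(yaw,Q,proj(c,[*Q,.0865]),proj(c,[*Q,.0465]),C[:2]+R@[0,.09])
E
```

```text
[(236, 93), (237, 96), (238, 97), (239, 98), (240, 98), (241, 99), (242, 99), (243, 99), (244, 100), (245, 101), (246, 104), (247, 113), (248, 127), (249, 142), (250, 158), (251, 169), (252, 176), (253, 178), (254, 179), (255, 180), (256, 180), (257, 180), (258, 181), (259, 182), (260, 183), (261, 183), (262, 181), (263, 171)]
(221, 257) [ 0.4654 -0.0566  0.0865]
(223, 250) [ 0.4682 -0.0482  0.0865]
green [ 0.5464 -0.085   0.046 ]
[0.5141 0.0108 0.032 ] 0.32365982998768567 0.16339168009130892 -10.194965612678764 -10.938861009299934
-10 [ 0.4727 -0.0225] [225.5672 227.8342] [231.1351 215.1204] [0.5297 0.0994]
-11 [ 0.4721 -0.0218] [224.9774 227.1968] [230.6084 214.54  ] [0.5312 0.0991]
```

```bash
python3 - <<'E'
from h import *
a=cam('scene');b=cam('side')
print(plane(a,267.1,182.1,.0865))
for P in ((.4654,-.0566,.0865),(.4654,-.0566,.0465),(.4724,-.0222,.0865),(.4724,-.0222,.0465)): print(P,proj(a,P),proj(b,P))
print(blobs(b,(3,120,60),(16,255,255),30,(190,200,300,300)),blobs(a,(3,120,60),(16,255,255),30,(240,160,300,220)))
E
```

```text
[ 0.4704 -0.0589  0.0865]
(0.4654, -0.0566, 0.0865) [268.0981 181.2524] [226.2585 240.4114]
(0.4654, -0.0566, 0.0465) [268.4976 193.3832] [227.5737 252.7813]
(0.4724, -0.0222, 0.0865) [280.0019 182.7996] [227.2216 229.9258]
(0.4724, -0.0222, 0.0465) [280.196  194.9792] [228.4858 242.2405]
[((np.float64(226.4), np.float64(246.2)), [220, 238, 13, 18, 202]), ((np.float64(244.6), np.float64(265.9)), [241, 264, 8, 5, 33])] [((np.float64(267.6), np.float64(187.2)), [264, 180, 8, 15, 113])]
```

All three views put the grip top at about (0.467, -0.057), so heat is already about 0.035. I'll push from its +y side with closed fingers, yawed to the dryer.

send_rows(
  commands=[
    [-0.3, 0, -0.2, 0, 0.07, 0],
    [-0.72, 0, -0.46, -0.003, 0.113, 0.005],
    [-0.72, 0, -0.46, -0.003, 0.113, 0.005],
    [-0.72, 0.3, -0.46, -0.003, 0.113, 0.005],
    [-0.72, 0.7, -0.46, -0.003, 0.113, 0.005],
    [-0.72, 0.9, -0.46, -0.003, 0.113, 0.005],
    [-0.72, 0.9, -0.46, -0.003, 0.113, 0.005],
    [-0.72, 0.9, -0.46, -0.003, 0.113, 0.005],
  ],
  grip=1,
  squeeze=60,
)

```text
time_s: 22.23
tool_pos: [0.4758, -0.0083, 0.1842]
orientation: [[0.984, -0.004, 0.177], [-0.177, -0.0, 0.984], [-0.003, -1.0, -0.001]]
force: [0.9, 0.3, 0.6]
gripper_width: 0.0001
```

```bash
sed -i 's/def need(P):/def need(P,yaw=0):/; s/R.T@np.array(\[\[1,0,0\],\[0,0,1\],\[0,-1,0.\]\])/R.T@Ro.from_euler("z",yaw,degrees=True).as_matrix()@np.array([[1,0,0],[0,0,1],[0,-1,0.]])/' h.py; python3 - <<'E'
from h import *
need([.475,-.012,.062],-10.5)
E
```

```text
pos [ 0.4758 -0.0083  0.1842] need [ 0.0033  1.5271 -0.0463] [ 0.0005  0.0034 -0.0022] f [0.9309 0.3088 0.6191] w 7.883602930359774e-05 t 22.2333
```

send_rows(
  commands=[
    [0, 0.3, 0, 0, 0.003, -0.002],
    [0, 0.6, 0, 0, 0.003, -0.002],
    [0, 0.8, 0, 0, 0.003, -0.002],
    [0, 0.8, 0, 0, 0.003, -0.002],
  ],
)

```text
time_s: 22.57
tool_pos: [0.4748, -0.0078, 0.119]
orientation: [[0.984, -0.003, 0.181], [-0.181, -0.001, 0.984], [-0.003, -1.0, -0.002]]
force: [-0.9, 0.2, 0.1]
gripper_width: 0.0
```

send_rows(
  commands=[
    [0, 0.3, 0, 0, 0, 0],
    [0, 0.5, 0, 0, 0, 0],
    [0, 0.68, 0, 0, 0, 0],
    [0, 0.7, 0, 0, 0, 0],
    [0, 0.7, 0, 0, 0, 0],
  ],
)

```text
time_s: 22.98
tool_pos: [0.4756, -0.0077, 0.064]
orientation: [[0.984, -0.002, 0.18], [-0.18, -0.001, 0.984], [-0.002, -1.0, -0.001]]
force: [-0.6, -1.3, 0.6]
gripper_width: 0.0
```

```bash
python3 - <<'E'
from h import *
need([.460,-.090,.062],-10.5)
E
```

```text
pos [ 0.4756 -0.0077  0.064 ] need [-0.0066  0.0265 -1.047 ] [ 0.0009  0.0013 -0.0013] f [-0.6036 -1.2855  0.6317] w 2.7657724275574424e-05 t 22.9833
```

send_rows(
  commands=[
    [0, 0, -0.15, 0, 0, 0],
    [0, 0, -0.25, 0, 0, 0],
    [0, 0, -0.35, 0, 0, 0],
    [0, 0, -0.45, 0, 0, 0],
    [0, 0, -0.55, 0, 0, 0],
    [0, 0, -0.65, 0, 0, 0],
    [0, 0, -0.75, 0, 0, 0],
    [0, 0, -0.75, 0, 0, 0],
  ],
)

```text
time_s: 23.65
tool_pos: [0.4644, -0.0687, 0.0642]
orientation: [[0.983, -0.002, 0.183], [-0.183, -0.002, 0.983], [-0.002, -1.0, -0.002]]
force: [-0.7, -0.2, -0.2]
gripper_width: -0.0002
```

send_rows(
  commands=[
    [0, 0, -0.06, 0, 0, 0],
    [0, 0, -0.12, 0, 0, 0],
    [0, 0, -0.18, 0, 0, 0],
    [0, 0, -0.22, 0, 0, 0],
    [0, 0, -0.22, 0, 0, 0],
  ],
)

```text
time_s: 24.07
tool_pos: [0.4608, -0.0869, 0.0642]
orientation: [[0.983, -0.003, 0.183], [-0.183, -0.002, 0.983], [-0.002, -1.0, -0.003]]
force: [0.2, -0.6, -0.3]
gripper_width: 0.0002
```

```bash
python3 - <<'E'
from h import *
a=cam('scene');b=cam('side')
print('scene',blobs(a,(3,120,60),(16,255,255),30,(230,160,300,220)));print('side',blobs(b,(3,120,60),(16,255,255),30,(190,200,300,320)))
for P in ((.456,-.111,.0865),): print(proj(a,P),proj(b,P))
E
```

```text
scene [((np.float64(250.5), np.float64(184.6)), [247, 176, 8, 17, 110])]
side [((np.float64(225.2), np.float64(262.0)), [219, 253, 13, 19, 216]), ((np.float64(244.6), np.float64(265.9)), [241, 264, 8, 5, 33])]
[249.4956 179.1257] [225.3935 257.941 ]
```

send_rows(
  commands=[
    [0, 0, -0.03, 0, 0, 0],
    [0, 0, -0.06, 0, 0, 0],
    [0, 0, -0.09, 0, 0, 0],
    [0, 0, -0.09, 0, 0, 0],
  ],
)

```text
time_s: 24.5
tool_pos: [0.4596, -0.0931, 0.0642]
orientation: [[0.983, -0.003, 0.183], [-0.183, -0.001, 0.983], [-0.002, -1.0, -0.002]]
force: [0.3, 3.7, -0.2]
gripper_width: -0.0001
```

send_rows(
  commands=[
    [0, 0, -0.05, 0, 0, 0],
    [0, 0, -0.1, 0, 0, 0],
    [0, 0, -0.13, 0, 0, 0],
    [0, 0, -0.13, 0, 0, 0],
  ],
)

```text
time_s: 24.83
tool_pos: [0.4595, -0.0939, 0.0644]
orientation: [[0.985, -0.003, 0.175], [-0.175, 0.01, 0.985], [-0.005, -1.0, 0.009]]
force: [4.0, 30.6, 6.8]
gripper_width: 0.0001
```

send_rows(
  commands=[
    [0, 0, -0.05, 0, 0, 0],
    [0, 0, -0.1, 0, 0, 0],
    [0, 0, -0.1, 0, 0, 0],
  ],
)

```text
time_s: 25.08
tool_pos: [0.4594, -0.0937, 0.0645]
orientation: [[0.986, -0.004, 0.169], [-0.169, 0.02, 0.985], [-0.007, -1.0, 0.019]]
force: [2.4, 26.7, 6.1]
gripper_width: -0.0003
```

It stalled at the hot stop (30 N, travel matches). Back off, rise, go over the button.

send_rows(
  commands=[
    [0, 0, 0.2, -0.012, 0, 0.004],
    [0, 0, 0.3, -0.012, 0, 0.004],
    [0, -0.4, 0.3, -0.012, 0, 0.004],
    [0, -0.7, 0.3, -0.012, 0, 0.004],
    [0, -0.7, 0.3, -0.012, 0, 0.004],
    [0, -0.7, 0.3, -0.012, 0, 0.004],
  ],
)

```text
time_s: 25.58
tool_pos: [0.4645, -0.0717, 0.1219]
orientation: [[0.986, -0.011, 0.169], [-0.169, 0.002, 0.986], [-0.011, -1.0, 0.001]]
force: [0.2, -0.2, 0.1]
gripper_width: -0.0002
```

send_rows(
  commands=[
    [0.5, 0, 0, 0, 0, 0],
    [1, 0, 0, 0, 0, 0],
    [1, 0, 0, 0, 0, 0],
    [1, 0, 0, 0, 0, 0],
    [1, 0, 0, 0, 0, 0],
  ],
)

```text
time_s: 26.0
tool_pos: [0.5419, -0.0858, 0.1196]
orientation: [[0.985, -0.014, 0.17], [-0.17, 0.002, 0.985], [-0.014, -1.0, -0.0]]
force: [-1.1, -0.3, 0.2]
gripper_width: 0.0001
```

```bash
python3 - <<'E'
from h import *
need([.5465,-.0845,.065],-10.5)
a=cam('scene');b=cam('side')
print('scene',blobs(a,(3,120,60),(16,255,255),30,(230,160,300,220)));print('side',blobs(b,(3,120,60),(16,255,255),30,(190,200,300,320)))
E
```

```text
pos [ 0.5419 -0.0858  0.1196] need [0.0632 0.6816 0.0265] [ 0.0003  0.0081 -0.0088] f [-1.0579 -0.2942  0.2435] w 0.00014953891738296053 t 26.0
scene [((np.float64(248.2), np.float64(185.6)), [245, 177, 8, 16, 89])]
side [((np.float64(225.1), np.float64(263.9)), [219, 255, 13, 19, 212]), ((np.float64(244.6), np.float64(265.9)), [241, 264, 8, 5, 32])]
```

send_rows(
  commands=[
    [0.06, 0.3, 0.03, 0, 0.008, -0.009],
    [0.06, 0.6, 0.03, 0, 0.008, -0.009],
    [0.06, 0.75, 0.03, 0, 0.008, -0.009],
    [0.06, 0.75, 0.03, 0, 0.008, -0.009],
  ],
)

```text
time_s: 26.43
tool_pos: [0.5431, -0.0833, 0.0578]
orientation: [[0.983, -0.005, 0.182], [-0.182, 0.0, 0.983], [-0.005, -1.0, -0.0]]
force: [0.5, -0.0, 0.1]
gripper_width: 0.0003
```

send_rows(
  commands=[
    [0, 0.05, 0, 0, 0, 0],
    [0, 0.1, 0, 0, 0, 0],
    [0, 0.12, 0, 0, 0, 0],
    [0, 0.12, 0, 0, 0, 0],
  ],
)

```text
time_s: 26.77
tool_pos: [0.5432, -0.0836, 0.0487]
orientation: [[0.983, -0.004, 0.182], [-0.182, 0.0, 0.983], [-0.004, -1.0, -0.0]]
force: [-2.0, -0.7, 5.2]
gripper_width: -0.0001
```

send_rows(
  commands=[
    [0, 0.03, 0, 0, 0, 0],
    [0, 0.06, 0, 0, 0, 0],
    [0, 0.06, 0, 0, 0, 0],
  ],
)

```text
time_s: 27.02
tool_pos: [0.5434, -0.0837, 0.0475]
orientation: [[0.983, -0.003, 0.183], [-0.183, 0.003, 0.983], [-0.004, -1.0, 0.003]]
force: [-12.5, 3.1, 37.1]
gripper_width: -0.0001
```

Stiff stop at z = 0.0475. I'll come up in small steps and read the spring force to confirm that the full travel was used.

send_rows(
  commands=[
    [0, 0, 0, 0, 0, 0],
    [0, 0, 0, 0, 0, 0],
    [0, -0.01, 0, 0, 0, 0],
    [0, -0.015, 0, 0, 0, 0],
    [0, -0.015, 0, 0, 0, 0],
    [0, -0.015, 0, 0, 0, 0],
  ],
)

```text
time_s: 27.52
tool_pos: [0.544, -0.0838, 0.049]
orientation: [[0.983, -0.002, 0.183], [-0.183, 0.003, 0.983], [-0.003, -1.0, 0.003]]
force: [0.2, -0.5, 4.7]
gripper_width: -0.0003
```

send_rows(
  commands=[
    [0, -0.01, 0, 0, 0, 0],
    [0, -0.02, 0, 0, 0, 0],
    [0, -0.025, 0, 0, 0, 0],
    [0, -0.025, 0, 0, 0, 0],
  ],
)

```text
time_s: 27.85
tool_pos: [0.544, -0.0838, 0.051]
orientation: [[0.983, -0.002, 0.183], [-0.183, 0.003, 0.983], [-0.003, -1.0, 0.003]]
force: [-1.1, 0.3, 3.9]
gripper_width: -0.0003
```

send_rows(
  commands=[
    [0, -0.01, 0, 0, 0, 0],
    [0, -0.02, 0, 0, 0, 0],
    [0, -0.025, 0, 0, 0, 0],
    [0, -0.025, 0, 0, 0, 0],
  ],
)

```text
time_s: 28.18
tool_pos: [0.544, -0.0838, 0.053]
orientation: [[0.983, -0.002, 0.183], [-0.183, 0.003, 0.983], [-0.003, -1.0, 0.003]]
force: [1.1, -0.7, 3.1]
gripper_width: -0.0002
```

send_rows(
  commands=[
    [0, -0.01, 0, 0, 0, 0],
    [0, -0.02, 0, 0, 0, 0],
    [0, -0.025, 0, 0, 0, 0],
    [0, -0.025, 0, 0, 0, 0],
  ],
)

```text
time_s: 28.52
tool_pos: [0.544, -0.0838, 0.055]
orientation: [[0.983, -0.002, 0.183], [-0.183, 0.003, 0.983], [-0.003, -1.0, 0.003]]
force: [0.8, 0.1, 1.6]
gripper_width: 0.0
```

send_rows(
  commands=[
    [0, -0.01, 0, 0, 0, 0],
    [0, -0.02, 0, 0, 0, 0],
    [0, -0.025, 0, 0, 0, 0],
    [0, -0.025, 0, 0, 0, 0],
  ],
)

```text
time_s: 28.85
tool_pos: [0.5439, -0.0837, 0.057]
orientation: [[0.983, -0.003, 0.183], [-0.183, 0.003, 0.983], [-0.003, -1.0, 0.003]]
force: [0.8, 0.0, -0.2]
gripper_width: -0.0001
```

The spring acted from about 0.0555 down to the stop at 0.0478, which is the full 7 mm. Retract and do a last check.

send_rows(
  commands=[
    [0, -0.4, 0, 0, 0, 0],
    [0, -0.8, 0, 0, 0, 0],
    [0, -1, 0, 0, 0, 0],
    [0, -1, 0, 0, 0, 0],
  ],
)

```text
time_s: 29.18
tool_pos: [0.5464, -0.0844, 0.1405]
orientation: [[0.983, 0.004, 0.183], [-0.183, 0.003, 0.983], [0.003, -1.0, 0.004]]
force: [-0.0, -0.9, -0.4]
gripper_width: -0.0
```

send_rows(
  commands=[
    [0, -0.4, 0, 0, 0, 0],
    [0, -0.8, 0, 0, 0, 0],
    [0, -1, 0, 0, 0, 0],
    [0, -1, 0, 0, 0, 0],
  ],
)

```text
time_s: 29.52
tool_pos: [0.5481, -0.0851, 0.2235]
orientation: [[0.983, 0.009, 0.183], [-0.183, 0.004, 0.983], [0.008, -1.0, 0.006]]
force: [0.9, -0.1, 0.6]
gripper_width: 0.0001
```

send_rows(
  commands=[
    [0, -0.3, 0.4, 0, 0, 0],
    [0, -0.5, 0.8, 0, 0, 0],
    [0, -0.5, 1, 0, 0, 0],
    [0, -0.5, 1, 0, 0, 0],
    [0, -0.5, 1, 0, 0, 0],
  ],
)

```text
time_s: 29.93
tool_pos: [0.5617, -0.0052, 0.2625]
orientation: [[0.984, 0.007, 0.18], [-0.18, 0.004, 0.984], [0.006, -1.0, 0.005]]
force: [0.1, -0.1, -0.1]
gripper_width: -0.0001
```

```bash
python3 - <<'E'
from h import *
w=cam('wrist');a=cam('scene');b=cam('side');s=arm.read_state();print(s['time_s'],s['tool_pos'],np.abs(s['qvel']).max())
o=np.zeros((600,800,3),np.uint8);o[:420,:560]=w['frame'];o[:300,560:]=cv2.resize(b['frame'][120:320,180:340],(240,300));o[300:600,560:]=cv2.resize(a['frame'][140:290,300:420],(240,300));o[420:,:560]=cv2.resize(a['frame'][150:282,135:545],(560,180))
cv2.imwrite('pics/m8.png',o)
E
```

```text
30.0833 [ 0.5615 -0.008   0.2629] 0.005222787280704819
```

View pics/m8.png

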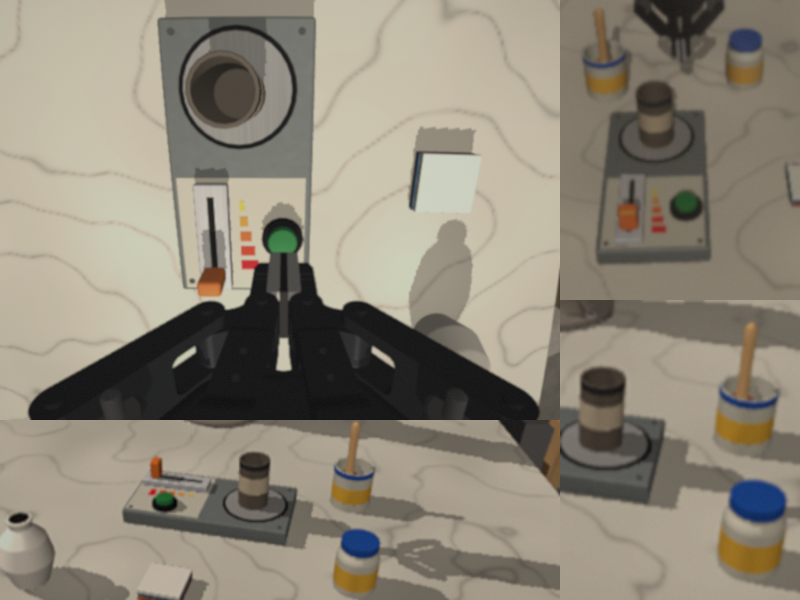

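The final view shows the brush standing in the upright jar, the tumbler upright inside the plate ring and the grip at the red end. The button is up, the vase, pot and tiles are in place, and the arm is clear.

```bash
python3 -c "
from station import arm
print(arm.job_done())"
```

```text
the job is handed in; nothing more can be done
None
```

The job is done and handed in at about 30 s on the robot's clock; the hand-in gives no verdict.

- **Brush:** it stands bristles down in the white jar, let go, and the jar is upright in all three views.
- **Tumbler:** I set it down on the plate and let go. It touched at the predicted height with about 18 N. The last pictures show it upright and well inside the plate ring, a few mm off centre.
- **Heat grip:** I pushed it until it stalled at about 30 N, at the position computed for the hot stop. It was not at its cold stop to begin with, but about 35 mm along the track.
- **Start button:** I pressed it only after the grip had stalled. It hit a hard stop (37 N). On release the spring force fell to zero over 7–8 mm, which fits the full travel, and the button was up in the last picture.

My last picture check showed the arm clear of everything, with the paint pot, vase and tiles looking unmoved; I compared these by eye. No final check failed. The one disagreement was early on: my rough side-view estimate of the jar was about 16 mm off the wrist view. I used the wrist value, and a look from above confirmed it before I lowered the brush.

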